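# Switch on the microscope's units in the right order

### The job

Start up the microscope station by pressing each unit's round push key all the way down, lightly with a fingertip: first the lamp supply (long box with cooling fins), so that its ignition surge cannot hurt the electronics, then the camera controller (tall box), then the stage controller (round drum with the joystick). Leave the heater controller (low flat square box) off. Do not pick up, tip or shove any of the units, and leave the dishes and other things on the bench alone.

Things in the scene. Friction and masses are not known exactly. Their poses are not given: they have to be found in the camera images.
- lamp: Lamp supply: loose white box, LONG and narrow, 120 x 56 x 50 mm high, five upright aluminium cooling fins (12 mm high) across the +x half of its top, the key on the other half at x = -36 mm, y = 0. About 0.85 kg. Origin: centre of its underside, z up; it stands level on the bench at any yaw within 0.7 rad.
- lamp_key_top (a point): Centre of the top face of this unit's push key: a black round cap, 24 mm diameter, standing 18 mm proud of the box top (9 mm when fully down), in a flat steel bezel; top face 68 mm above the bench when fully up. The point moves down with the key.
- lamp_key (a joint): Push key of the lamp unit. 0 = fully up (off), 0.009 m = fully down (on, at its stop); on from 6 mm, off under 4 mm. Starts 0 to 1.5 mm down. Resists with a steady 3 N and latches: stays where it is left. Its cap rides on a spring of its own (2.2 N/mm, 8 mm, not in this value): it sinks 1.4 mm before the key moves and yields softly at the stop; 6 N puts the key fully down, over 25 N is too hard.
- camera: Camera controller: loose white TALL upright box, 70 x 60 x 85 mm high, plain top, the key at x = -8 mm, y = 4 mm. About 0.85 kg. Origin: centre of its underside, z up; it stands level on the bench at any yaw within 0.7 rad.
- camera_key_top (a point): Centre of the top face of this unit's push key: a black round cap, 24 mm diameter, standing 18 mm proud of the box top (9 mm when fully down), in a flat steel bezel; top face 103 mm above the bench when fully up. The point moves down with the key.
- camera_key (a joint): Push key of the camera unit. 0 = fully up (off), 0.009 m = fully down (on, at its stop); on from 6 mm, off under 4 mm. Starts 0 to 1.5 mm down. Resists with a steady 3 N and latches: stays where it is left. Its cap rides on a spring of its own (2.2 N/mm, 8 mm, not in this value): it sinks 1.4 mm before the key moves and yields softly at the stop; 6 N puts the key fully down, over 25 N is too hard.
- stage: Stage controller: loose white ROUND drum, 110 mm diameter, 40 mm high, a stub joystick (top 69 mm above the bench) at x = +30 mm, the key at x = -26 mm, y = 0. About 0.85 kg. Origin: centre of its underside, z up; it stands level on the bench at any yaw within 0.7 rad.
- stage_key_top (a point): Centre of the top face of this unit's push key: a black round cap, 24 mm diameter, standing 18 mm proud of the box top (9 mm when fully down), in a flat steel bezel; top face 58 mm above the bench when fully up. The point moves down with the key.
- stage_key (a joint): Push key of the stage unit. 0 = fully up (off), 0.009 m = fully down (on, at its stop); on from 6 mm, off under 4 mm. Starts 0 to 1.5 mm down. Resists with a steady 3 N and latches: stays where it is left. Its cap rides on a spring of its own (2.2 N/mm, 8 mm, not in this value): it sinks 1.4 mm before the key moves and yields softly at the stop; 6 N puts the key fully down, over 25 N is too hard.
- heater: Heater controller: loose white LOW flat square box, 90 x 90 x 30 mm high, a grey dial (28 mm wide, 12 mm high) at x = -22 mm, y = 22 mm and a dark display strip, the key at x = 20 mm, y = 16 mm. To be left off. About 0.85 kg. Origin: centre of its underside, z up; it stands level on the bench at any yaw within 0.7 rad.
- heater_key_top (a point): Centre of the top face of this unit's push key: a black round cap, 24 mm diameter, standing 18 mm proud of the box top (9 mm when fully down), in a flat steel bezel; top face 48 mm above the bench when fully up. The point moves down with the key.
- heater_key (a joint): Push key of the heater unit. 0 = fully up (off), 0.009 m = fully down (on, at its stop); on from 6 mm, off under 4 mm. Starts 0 to 1.5 mm down. Resists with a steady 3 N and latches: stays where it is left. Its cap rides on a spring of its own (2.2 N/mm, 8 mm, not in this value): it sinks 1.4 mm before the key moves and yields softly at the stop; 6 N puts the key fully down, over 25 N is too hard.
- dish: Lidded clear culture dish, 90 mm diameter, 15 mm high; loose, to be left alone. Origin: centre of its underside.
- dish_stack: Stack of three such dishes (one piece), 90 mm diameter, 45 mm high; loose, to be left alone. Origin: centre of its underside.
- slide_box: Closed yellow slide box, 87 x 62 x 31 mm high; loose, to be left alone. Origin: centre of its underside.
- bottle: Small amber bottle, 40 mm diameter, 80 mm high; loose, to be left alone. Origin: centre of its underside.
- jar: Small clear jar, 48 mm diameter, 55 mm high; loose, to be left alone. Origin: centre of its underside.
- objective: Steel microscope objective standing upright, 32 mm diameter, 46 mm high; loose, to be left alone. Origin: centre of its underside.
Not all that is in view belongs to the job. What is shaped like the camera but orange or yellow is not meant.

How it is judged:
On the way, in this order (a step that is already met when the one before it is completed fails the run):
1. the lamp supply's key is down (value of joint lamp_key above 0.006 m), for 0.2 s.
2. the camera controller's key is down (value of joint camera_key above 0.006 m), for 0.2 s.
3. the stage controller's key is down (value of joint stage_key above 0.006 m), for 0.2 s.
At the end, for the whole second after the job is handed in: The keys of the lamp supply, camera controller and stage controller are down by more than 6 mm of their 9 mm, the heater's key is up (under 4 mm), all four units stand upright, at rest, within 30 mm of where they began, and the bystanders are within 20 mm of their places and upright (value of joint each of lamp_key, camera_key, stage_key above 0.006 m and value of joint heater_key below 0.004 m and distance of each of lamp, camera, stage, heater from where it was at the start of the episode below 0.03 m and height (world z) of each of lamp, camera, stage, heater below 0.012 m and angle between each of lamp, camera, stage, heater's own z axis and vertical below 0.1 rad and linear speed of each of lamp, camera, stage, heater below 0.02 m/s and distance of each of dish, dish_stack, slide_box, bottle, jar, objective from where it was at the start of the episode below 0.02 m and angle between each of dish, dish_stack, slide_box, bottle, jar, objective's own z axis and vertical below 0.3 rad); the robot touches nothing.
It fails at once if the heater controller's key is pressed (value of joint heater_key above 0.004 m).
It fails at once if a unit is lifted, tipped or pushed more than 30 mm from its place (distance of any of lamp, camera, stage, heater from where it was at the start of the episode above 0.03 m or height (world z) of any of lamp, camera, stage, heater above 0.012 m or angle between any of lamp, camera, stage, heater's own z axis and vertical above 0.2 rad).
It fails at once if a unit is pressed or struck with more than 25 N (contact force between any of the fingers, the arm and lamp above 25 N or contact force between any of the fingers, the arm and camera above 25 N or contact force between any of the fingers, the arm and stage above 25 N or contact force between any of the fingers, the arm and heater above 25 N).
It fails at once if a bystander is moved more than 20 mm or tipped (distance of any of dish, dish_stack, slide_box, bottle, jar, objective from where it was at the start of the episode above 0.02 m or angle between any of dish, dish_stack, slide_box, bottle, jar, objective's own z axis and vertical above 0.3 rad).
It also fails if it takes over 51 s, if anything falls off the work surface, if the arm or the gripper's body presses on something with over 40 N, if the wrist force passes 120 N, or if a joint passes its speed limit or range.

### The arm

A 6-joint arm with a two-finger parallel gripper is mounted at the origin on the work surface. World frame = base frame: x ahead of the robot, y to its left, z up, the work surface at z = 0. Lengths are in m, angles in rad, forces in N, time in s.
With the tool pointing down it reaches from about 0.35 to 0.775 m from the base axis. Payload 7.3 kg.
Tool frame: the origin (TCP) lies at the very end of the fingers, on their centre line; the grasp point (between the pads) lies 19 mm behind it; z points along the fingers, y is the line along which they close (so a half turn about z gives the same grasp; the last joint's range is limited). The gripper opens to 92 mm and grips with 3 to 60 N. Pads are 19 mm wide; open, the fingers measure 130 mm over their backs; the gripper's body (75 mm by 190 mm) begins 47 mm behind the grasp point.
Start: joints at [-1.422, 0.342, 1.524, -0, 1.275, -0.146], TCP at [0.153, -0.502, 0.227] pointing down, gripper open.
Joint ranges: [-2.53, 2.53], [-0.77, 2.02], [0.04, 2.7], [-1, 4.14], [0.28, 2.66], [-3.11, 3.11]. Speed limits (rad/s): [2.57, 2.57, 3.14, 3.14, 3.14, 3.14].

### API

Orientations are given as [roll, pitch, yaw] about the fixed x, y, z axes, in that order (R = Rz(yaw) Ry(pitch) Rx(roll)).
In Python, from cell import robot gives the robot as it stands. The module is installed in compiled form; this text tells all that it offers.
- The arm moves only by the tool arm_command, never from a script. Its argument "moves" is a list of rows, each a list of 3 entries, a list of its own where there are three numbers: the shift along the tool's x, y, z in m, then the turn, a rotation vector about the tool's x, y, z in rad, then the finger opening in m, from 0 to 0.0918. In form: [[[dx, dy, dz], [ax, ay, az], claw], ...]. A call has exactly 5 rows; each row is the pose to reach, as a shift and turn from the pose commanded when the call began, along the tool's axes at that moment; what a row does not reach only later rows make up. A row lasts 1/10 s, in which the tool goes at most 50 mm and 8.59 degrees, less where a joint would pass 70% of its speed; a pose out of reach is approached as far as the arm can. A call with a gripper value outside its range is refused whole. The fingers move at their own pace and stop on an object; "squeeze" is the grip in N (left out, the last holds). Time passes only in rows, so rows that repeat a pose let the fingers close, or fill a call up. It gives the time, the measured TCP pose, the force, the opening and the grip force at its end, in the units of the state.
- robot.observe(): the state, without advancing time (a new reading comes with each control period).
- robot.read_camera(name): name is "scene" or "side" or "wrist"; returns the picture (400x640x3 uint8, red, green, blue); there is no depth.
- robot.camera_model(name): a dict with "fx", "fy", "cx", "cy" (pixels), "R" (3x3) and "t" (3): a world point X has camera coordinates R X + t. Camera axes: x right, y down, z forward; pixel columns grow to the right and rows downward; lengths in m; the calibration is good to about 2 mm. A picture is of the moment at which its call begins: read the wrist's pose just before it. camera_model takes no time and is no camera call; for the wrist camera it gives the pose at the moment of the call.
- robot.hand_in(): hands the job in; it is judged then, once.
The state is a dict: "time": time; "qpos": joint angles; "qvel": joint speeds; "joint_efforts": joint torques, N m; "tool_pos": TCP position; "tool_rot": TCP orientation; "contact_force": force on the tool from outside, world axes, zero at the start; "torque": the same for the moment, N m; "opening": finger opening in m; "grip_force": force on a finger pad.
Only numpy, scipy, OpenCV 4.12 (cv2) and the standard library are available. Lean on these libraries where they do the work, as an engineer would, in place of code of your own. Each camera call takes 0.05 s, during which the arm holds its last target. There are 200 camera calls.

## Working session

There is one attempt and no reset: what is moved stays moved. The work goes in short steps, Python scripts to look and compute and a tool call to move; the robot and the scene stay as the last step left them, time stands still between calls to the robot, and variables do not carry over. Pictures are saved under pics/ and viewed, at most 10 in all, crops included, and the job is handed in when it is done.

Besides the shell and the picture viewer there is one more tool, called after "Call:" by a JSON object that holds its "op" and its "data". arm_command: Moves the arm, as the interface text tells. Its arguments: {"type":"object","properties":{"moves":{"type":"array"},"squeeze":{"type":"number"}},"required":["moves"]}

```bash
mkdir -p pics
cat > h.py <<'E'
import numpy as np, cv2
from cell import robot
def cam(n):
    m=robot.camera_model(n); return m,robot.read_camera(n)
def ray(m,u,v,z):
    R=np.array(m["R"]);t=np.array(m["t"]);c=-R.T@t
    d=R.T@np.array([(u-m["cx"])/m["fx"],(v-m["cy"])/m["fy"],1])
    return c+d*(z-c[2])/d[2]
def proj(m,X):
    p=np.array(m["R"])@np.array(X)+np.array(m["t"]); return p[0]/p[2]*m["fx"]+m["cx"],p[1]/p[2]*m["fy"]+m["cy"]
def save(n,im): cv2.imwrite("pics/"+n,im[:,:,::-1])
E
python3 - <<'E'
from h import *
for n in("scene","side"):
    m,i=cam(n); save(n+"0.png",cv2.resize(i,(800,500),interpolation=cv2.INTER_CUBIC)); R=np.array(m["R"]);print(n,-R.T@np.array(m["t"]),m["fx"])
o=robot.observe();print(o["time"],o["tool_pos"],o["tool_rot"],o["contact_force"])
E
```

```text
scene [0.9229175  0.54674968 0.83010206] 436.28934424534594
side [ 0.44877392 -0.84316852  0.79122162] 436.37119947490424
0.1 [ 0.15251476 -0.50198445  0.22612582] [-3.14024253e+00 -2.09098446e-04  2.94762915e-01] [0.62895602 0.63659516 0.15928532]
```

View pics/scene0.png

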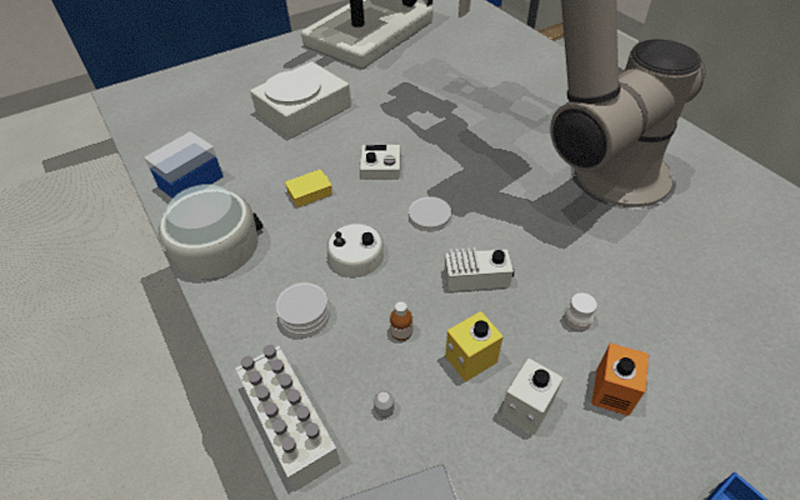

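View pics/side0.png

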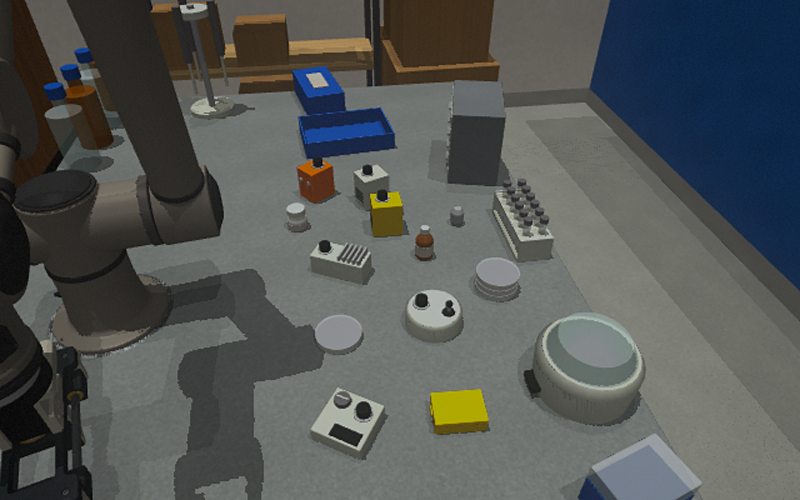

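Scene picture (800 px wide): the camera candidates are white (532,395), yellow (473,345) and orange (620,378). The white one fits the description, and yellow and orange are excluded. The lamp is the finned box, key at (498,257). The stage is the drum, key at (367,239), with its joystick at (339,240). The heater is the flat box at (380,160). I'll confirm these in an enlarged crop montage.

Run:
```python
from h import *
C={"scene":[(498,257),(541,378),(367,239)],"side":[(325,246),(368,171),(421,300)]}
rows=[]
for n in C:
    m,i=cam(n); r=[]
    for u,v in C[n]:
        x0,y0=int(u*.8)-19,int(v*.8)-19
        p=cv2.resize(i[y0:y0+38,x0:x0+38],(266,266),interpolation=cv2.INTER_CUBIC); 
        for k in range(0,38,5): cv2.line(p,(k*7,0),(k*7,4),(255,0,0),1);cv2.line(p,(0,k*7),(4,k*7),(255,0,0),1)
        # dark blob centroid near centre
        g=i[y0:y0+38,x0:x0+38].max(2); b=(g<45).astype(np.uint8)
        nl,l,s,c=cv2.connectedComponentsWithStats(b)
        k=min([k for k in range(1,nl) if s[k,4]>20],key=lambda k:np.hypot(*(c[k]-19)))
        e=(c[k]+.5)*7; cv2.circle(p,(int(e[0]),int(e[1])),2,(255,0,0),-1)
        print(n,x0,y0,c[k]+[x0,y0],s[k]); r.append(p)
    rows.append(np.hstack(r))
save("crop.png",np.vstack(rows))
```

```text
scene 379 186 [398.22891566 205.21686747] [15 14 10 11 83]
scene 413 283 [432.41726619 302.34532374] [ 14  13  12  14 139]
scene 274 172 [293.56164384 190.73972603] [16 14  9 10 73]
side 241 177 [259.52941176 196.86764706] [15 15  8 10 68]
side 275 117 [293.73913043 135.69565217] [16 15  7  8 46]
side 317 221 [337.03703704 240.09876543] [16 14  9 11 81]
```

View pics/crop.png

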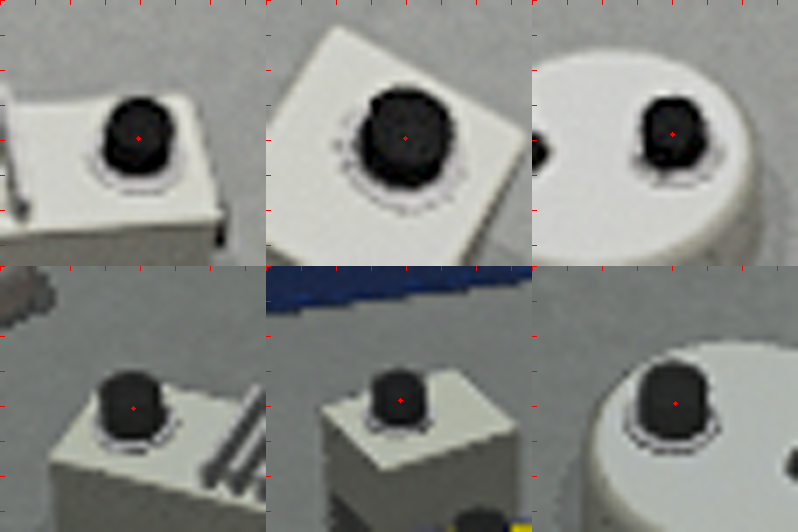

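The crops show the black caps of the finned lamp, the white tall box and the drum, with the centroids on the caps. Next step: triangulate using the mid-cap height.

Run:
```python
from h import *
ms=robot.camera_model("scene");md=robot.camera_model("side")
P={"lamp":((398.7,205.7),(260,197.4),.068),"cam":((432.9,302.8),(294.2,136.2),.103),"stage":((294,191.2),(337.5,240.6),.058)}
for n,(a,b,z) in P.items():
    A=[];r=[]
    for m,p in((ms,a),(md,b)):
        R=np.array(m["R"]);t=np.array(m["t"]);c=-R.T@t
        d=R.T@np.array([(p[0]-m["cx"])/m["fx"],(p[1]-m["cy"])/m["fy"],1]);d/=np.linalg.norm(d);Q=np.eye(3)-np.outer(d,d);A.append(Q);r.append(Q@c)
    print(n,ray(ms,*a,z-.009).round(4),ray(md,*b,z-.009).round(4),np.linalg.solve(sum(A),sum(r)).round(4))
# bystanders, other units and decoys (scene800 coords, approx top z)
for n,u,v,z in[("lampfin",463,262,.062),("yel",473,338,.085),("orange",627,365,.085),("bottle",401,308,.08),("jar",583,302,.055),("stick",339,237,.069),("heater",381,160,.03),("dish",430,213,.015),("stack",302,305,.045),("obj",384,398,.046)]:
    print(n,ray(ms,u*.8,v*.8,z).round(3))
```

```text
lamp [0.4327 0.0773 0.059 ] [0.431  0.0721 0.059 ] [0.4309 0.0756 0.0562]
cam [0.5518 0.3187 0.094 ] [0.5494 0.3115 0.094 ] [0.55   0.3176 0.0903]
stage [ 0.6094 -0.1043  0.049 ] [ 0.6076 -0.1086  0.049 ] [ 0.6083 -0.1062  0.0466]
lampfin [0.496 0.053 0.062]
yel [0.59  0.204 0.085]
orange [0.422 0.37  0.085]
bottle [0.653 0.089 0.08 ]
jar [0.372 0.236 0.055]
stick [ 0.66  -0.122  0.069]
heater [ 0.453 -0.316  0.03 ]
dish [ 0.448 -0.125  0.015]
stack [ 0.784 -0.034  0.045]
obj [0.753 0.197 0.046]
```

Call:
{"op": "arm_command", "data": {"moves": [[[0.04,-0.022,0],[0,0,0],0],[[0.08,-0.044,0],[0,0,0],0],[[0.12,-0.066,0],[0,0,0],0],[[0.16,-0.088,0],[0,0,0],0],[[0.2,-0.11,0],[0,0,0],0]], "squeeze": 5}}

```text
time: 0.7
tool_pos: [0.3129, -0.3375, 0.2267]
tool_rot: [3.142, -0.0, 0.294]
contact_force: [0.8, -0.7, -0.0]
opening: 0.0565
grip_force: 0.0
```

Call:
{"op": "arm_command", "data": {"moves": [[[0.04,-0.022,0],[0,0,0],0],[[0.08,-0.06,0],[0,0,0],0],[[0.11,-0.1,0],[0,0,0],0],[[0.14,-0.14,0.0],[0,0,0],0],[[0.16,-0.18,0.0],[0,0,0],0]]}}

```text
time: 1.2
tool_pos: [0.4135, -0.1184, 0.2266]
tool_rot: [3.141, -0.0, 0.295]
contact_force: [1.0, -0.4, -0.7]
opening: 0.0162
grip_force: 0.0
```

Call:
{"op": "arm_command", "data": {"moves": [[[0.015,-0.04,0.01],[0,0,0],0],[[0.03,-0.08,0.02],[0,0,0],0],[[0.045,-0.12,0.04],[0,0,0],0],[[0.06,-0.16,0.06],[0,0,0],0],[[0.075,-0.18,0.066],[0,0,0],0]]}}

```text
time: 1.7
tool_pos: [0.4302, 0.0765, 0.1589]
tool_rot: [-3.14, 0.004, 0.297]
contact_force: [0.5, -0.5, 0.6]
opening: 0.0004
grip_force: 0.0
```

```bash
cat >> h.py <<'E'
from scipy.spatial.transform import Rotation as Ro
def go(*T):
    o=robot.observe();p=np.array(o["tool_pos"]);R=Ro.from_euler("xyz",o["tool_rot"]).as_matrix()
    print("t",round(o["time"],2),"pos",p.round(4),"rot",np.round(o["tool_rot"],3),"F",np.round(o["contact_force"],2),"op",round(o["opening"],4))
    for X in T: print("shift",(R.T@(np.array(X)-p)).round(4))
E
python3 - <<'E'
from h import *
go((.4315,.075,.09))
m,i=cam("wrist");print(proj(m,(.4315,.075,.068)));save("w1.png",i)
E
```

```text
t 1.7 pos [0.4302 0.0765 0.1589] rot [-3.14   0.004  0.297] F [ 0.52 -0.54  0.57] op 0.0004
shift [0.0011 0.0019 0.0689]
(np.float64(318.87906983919004), np.float64(204.3691863257872))
```

View pics/w1.png

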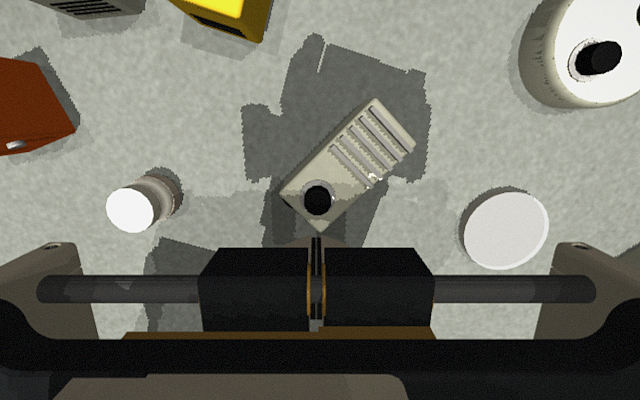

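The wrist view shows the lamp cap at (317,200), against a prediction of (319,204), so my estimate is a few mm off. I'll refine it.

Run:
```python
from h import *
m,i=cam("wrist")
g=i[170:225,285:350].max(2);b=(g<45).astype(np.uint8);nl,l,s,c=cv2.connectedComponentsWithStats(b)
k=1+np.argmax(s[1:,4]);u,v=c[k]+[285.5,170.5];print(u,v,s[k]);X=ray(m,u,v,.066);print(X.round(4))
go((X[0],X[1],.075))
print("stage",ray(m,603,51,.058).round(4))
```

```text
318.91640378548897 203.10094637223975 [ 21  18  26  30 634]
[0.4339 0.0769 0.066 ]
t 1.8 pos [0.432  0.0762 0.1597] rot [-3.141e+00  1.000e-03  2.990e-01] F [ 0.18 -0.32  0.53] op 0.0006
shift [ 0.0021 -0.      0.0847]
stage [ 0.6131 -0.0971  0.058 ]
```

Call:
{"op": "arm_command", "data": {"moves": [[[0.001,0,0.03],[0,0,0],0],[[0.001,0,0.06],[0,0,0],0],[[0.001,0,0.08],[0,0,0],0],[[0.001,0,0.086],[0,0,0],0],[[0.001,0,0.086],[0,0,0],0]]}}

```text
time: 2.3
tool_pos: [0.433, 0.0734, 0.0745]
tool_rot: [-3.141, 0.001, 0.294]
contact_force: [-0.2, -0.6, 0.9]
opening: 0.0006
grip_force: 0.0
```

Call:
{"op": "arm_command", "data": {"moves": [[[0,0,0.004],[0,0,0],0],[[0,0,0.008],[0,0,0],0],[[0,0,0.011],[0,0,0],0],[[0,0,0.014],[0,0,0],0],[[0,0,0.016],[0,0,0],0]]}}

```text
time: 2.8
tool_pos: [0.4339, 0.0739, 0.0589]
tool_rot: [3.141, -0.002, 0.295]
contact_force: [1.6, -1.0, 2.4]
opening: 0.0006
grip_force: 1.5
```

Call:
{"op": "arm_command", "data": {"moves": [[[0,0,0.001],[0,0,0],0],[[0,0,0.002],[0,0,0],0],[[0,0,0.003],[0,0,0],0],[[0,0,0.0035],[0,0,0],0],[[0,0,0.0035],[0,0,0],0]]}}

```text
time: 3.3
tool_pos: [0.4338, 0.074, 0.0556]
tool_rot: [3.141, -0.001, 0.295]
contact_force: [1.3, -1.0, 7.7]
opening: 0.0004
grip_force: 3.8
```

Call:
{"op": "arm_command", "data": {"moves": [[[0,0,-0.01],[0,0,0],0],[[0,0,-0.03],[0,0,0],0],[[0,0,-0.07],[0,0,0],0],[[0,0,-0.11],[0,0,0],0],[[0,0,-0.13],[0,0,0],0]]}}

```text
time: 3.8
tool_pos: [0.4333, 0.0742, 0.1882]
tool_rot: [3.141, -0.002, 0.295]
contact_force: [-0.2, -0.1, 0.3]
opening: 0.0003
grip_force: 0.0
```

Call:
{"op": "arm_command", "data": {"moves": [[[0.03,-0.033,0],[0,0,0],0],[[0.06,-0.066,0],[0,0,0],0],[[0.09,-0.099,0],[0,0,0],0],[[0.12,-0.13,0],[0,0,0],0],[[0.15,-0.165,0],[0,0,0],0]]}}

```text
time: 4.3
tool_pos: [0.5284, 0.2768, 0.185]
tool_rot: [3.141, 0.002, 0.295]
contact_force: [1.0, -0.7, 0.1]
opening: 0.0006
grip_force: 0.0
```

Call:
{"op": "arm_command", "data": {"moves": [[[0.02,-0.02,0],[0,0,0],0],[[0.032,-0.033,0],[0,0,0],0],[[0.032,-0.033,0],[0,0,0],0],[[0.032,-0.033,0],[0,0,0],0],[[0.032,-0.033,0],[0,0,0],0]]}}

```text
time: 4.8
tool_pos: [0.5491, 0.3153, 0.1852]
tool_rot: [3.141, 0.001, 0.294]
contact_force: [-0.5, -0.0, 0.7]
opening: 0.0009
grip_force: 0.0
```

Run:
```python
from h import *
m,i=cam("wrist");P=proj(m,(.5515,.317,.102));print(P);u0,v0=int(P[0])-40,int(P[1])-32
g=i[v0:v0+64,u0:u0+80].max(2);b=(g<45).astype(np.uint8);nl,l,s,c=cv2.connectedComponentsWithStats(b)
k=1+np.argmax(s[1:,4]);u,v=c[k]+[u0+.5,v0+.5];print(u,v,s[k]);X=ray(m,u,v,.101);print(X.round(4))
go((X[0],X[1],.11)); cv2.circle(i,(int(u),int(v)),2,(255,0,0),-1)
ms,j=cam("scene");ml=cv2.resize(j[180:230,340:430],(640,356),interpolation=cv2.INTER_CUBIC)
save("w2.png",cv2.resize(np.vstack([i,ml]),(500,590)))
```

```text
(np.float64(315.5158833260961), np.float64(205.11296228821564))
314.8338391502276 203.1039453717754 [ 26  15  28  30 659]
[0.5527 0.318  0.101 ]
t 4.85 pos [0.5493 0.3153 0.1854] rot [3.141e+00 1.000e-03 2.940e-01] F [0.18 0.3  0.23] op 0.0004
shift [ 0.0041 -0.0016  0.0754]
```

View pics/w2.png

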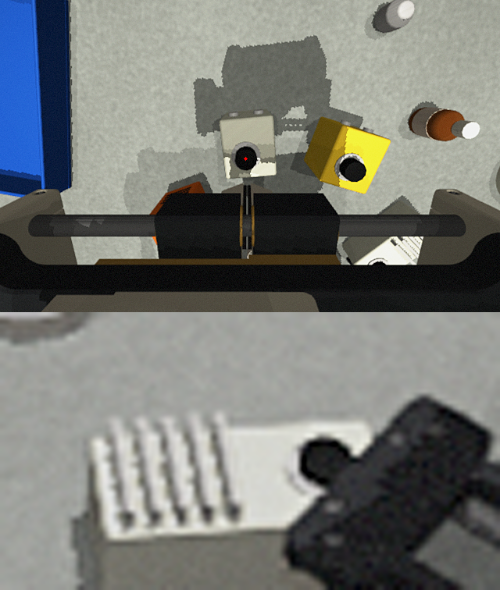

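The marker sits on the white camera box's cap, and the lamp cap now stands lower.

Call:
{"op": "arm_command", "data": {"moves": [[[0.001,0,0.025],[0,0,0],0],[[0.003,-0.001,0.05],[0,0,0],0],[[0.003,-0.001,0.068],[0,0,0],0],[[0.003,-0.001,0.076],[0,0,0],0],[[0.003,-0.001,0.076],[0,0,0],0]]}}

```text
time: 5.4
tool_pos: [0.5518, 0.3174, 0.1084]
tool_rot: [3.141, 0.002, 0.294]
contact_force: [-0.2, 0.4, 0.3]
opening: 0.0004
grip_force: 0.0
```

Call:
{"op": "arm_command", "data": {"moves": [[[0,0,0.004],[0,0,0],0],[[0,0,0.008],[0,0,0],0],[[0,0,0.011],[0,0,0],0],[[0,0,0.013],[0,0,0],0],[[0,0,0.015],[0,0,0],0]]}}

```text
time: 5.9
tool_pos: [0.553, 0.3184, 0.0947]
tool_rot: [3.142, -0.002, 0.295]
contact_force: [1.1, 0.5, 1.9]
opening: 0.0006
grip_force: 1.5
```

Call:
{"op": "arm_command", "data": {"moves": [[[0,0,0.001],[0,0,0],0],[[0,0,0.002],[0,0,0],0],[[0,0,0.003],[0,0,0],0],[[0,0,0.0035],[0,0,0],0],[[0,0,0.0035],[0,0,0],0]]}}

```text
time: 6.4
tool_pos: [0.553, 0.3184, 0.0914]
tool_rot: [3.142, -0.002, 0.295]
contact_force: [1.7, -0.6, 5.8]
opening: 0.0004
grip_force: 3.1
```

Call:
{"op": "arm_command", "data": {"moves": [[[0,0,0.0008],[0,0,0],0],[[0,0,0.0012],[0,0,0],0],[[0,0,0.0012],[0,0,0],0],[[0,0,0.0012],[0,0,0],0],[[0,0,0.0012],[0,0,0],0]]}}

```text
time: 6.9
tool_pos: [0.553, 0.3184, 0.0906]
tool_rot: [3.142, -0.002, 0.295]
contact_force: [1.7, -0.4, 8.3]
opening: 0.0007
grip_force: 4.0
```

Call:
{"op": "arm_command", "data": {"moves": [[[0,0,-0.01],[0,0,0],0],[[0,0,-0.03],[0,0,0],0],[[0,0,-0.06],[0,0,0],0],[[0,0,-0.09],[0,0,0],0],[[0,0,-0.1],[0,0,0],0]]}}

```text
time: 7.4
tool_pos: [0.5529, 0.3186, 0.1925]
tool_rot: [-3.141, -0.003, 0.295]
contact_force: [-0.0, -0.3, 0.4]
opening: 0.0002
grip_force: 0.0
```

Call:
{"op": "arm_command", "data": {"moves": [[[-0.007,0.042,0],[0,0,0],0],[[-0.014,0.084,0],[0,0,0],0],[[-0.021,0.126,0],[0,0,0],0],[[-0.028,0.168,0],[0,0,0],0],[[-0.035,0.21,0],[0,0,0],0]]}}

```text
time: 7.9
tool_pos: [0.5789, 0.1055, 0.1883]
tool_rot: [-3.141, 0.003, 0.295]
contact_force: [1.2, -0.4, 0.4]
opening: 0.0004
grip_force: 0.0
```

Call:
{"op": "arm_command", "data": {"moves": [[[-0.007,0.042,0.01],[0,0,0],0],[[-0.014,0.084,0.02],[0,0,0],0],[[-0.021,0.126,0.03],[0,0,0],0],[[-0.028,0.168,0.03],[0,0,0],0],[[-0.035,0.21,0.03],[0,0,0],0]]}}

```text
time: 8.4
tool_pos: [0.6063, -0.1053, 0.1578]
tool_rot: [-3.139, 0.003, 0.295]
contact_force: [0.3, 0.8, 0.1]
opening: 0.0004
grip_force: 0.0
```

Call:
{"op": "arm_command", "data": {"moves": [[[0,0,0],[0,0,0],0],[[0,0,0],[0,0,0],0],[[0,0,0],[0,0,0],0],[[0,0,0],[0,0,0],0],[[0,0,0],[0,0,0],0]]}}

```text
time: 8.9
tool_pos: [0.6074, -0.1027, 0.1595]
tool_rot: [-3.141, 0.0, 0.297]
contact_force: [0.5, -0.2, 0.9]
opening: 0.0003
grip_force: 0.0
```

Run:
```python
from h import *
m,i=cam("wrist");P=proj(m,(.61,-.105,.057));print(P);u0,v0=int(P[0])-40,int(P[1])-32
g=i[v0:v0+64,u0:u0+80].max(2);b=(g<45).astype(np.uint8);nl,l,s,c=cv2.connectedComponentsWithStats(b)
k=1+np.argmax(s[1:,4]);u,v=c[k]+[u0+.5,v0+.5];print(u,v,s[k]);X=ray(m,u,v,.056);print(X.round(4))
go((X[0],X[1],.064)); cv2.circle(i,(int(u),int(v)),2,(255,0,0),-1)
ms,j=cam("scene");ml=cv2.resize(j[180:350,330:480],(500,566),interpolation=cv2.INTER_CUBIC)
save("w3.png",cv2.resize(np.hstack([cv2.resize(i,(640,400)),cv2.resize(ml,(353,400))]),(800,322)))
```

```text
(np.float64(319.98265127426976), np.float64(199.8059182397243))
319.6085409252669 198.97508896797154 [ 28  18  25  28 562]
[ 0.6104 -0.1045  0.056 ]
t 8.95 pos [ 0.6074 -0.1029  0.1596] rot [-3.142  0.     0.296] F [-0.08 -0.91 -0.65] op 0.0004
shift [0.0023 0.0025 0.0956]
```

View pics/w3.png

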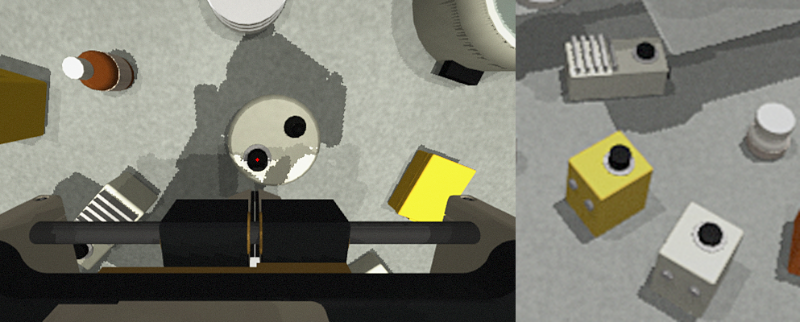

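The marker is on the stage key (the cap with a bezel). The joystick is further off, at (294,127). The lamp and camera caps both look down.

Call:
{"op": "arm_command", "data": {"moves": [[[0.001,0.001,0.03],[0,0,0],0],[[0.002,0.002,0.06],[0,0,0],0],[[0.002,0.002,0.085],[0,0,0],0],[[0.002,0.002,0.096],[0,0,0],0],[[0.002,0.002,0.096],[0,0,0],0]]}}

```text
time: 9.5
tool_pos: [0.6091, -0.1048, 0.0621]
tool_rot: [-3.14, 0.003, 0.295]
contact_force: [-0.2, -1.0, 0.2]
opening: 0.0003
grip_force: 0.0
```

Call:
{"op": "arm_command", "data": {"moves": [[[0,0,0.004],[0,0,0],0],[[0,0,0.008],[0,0,0],0],[[0,0,0.011],[0,0,0],0],[[0,0,0.013],[0,0,0],0],[[0,0,0.015],[0,0,0],0]]}}

```text
time: 10.0
tool_pos: [0.6109, -0.1056, 0.0493]
tool_rot: [3.14, -0.002, 0.295]
contact_force: [1.5, -0.5, 3.5]
opening: 0.0006
grip_force: 1.5
```

Call:
{"op": "arm_command", "data": {"moves": [[[0,0,0.001],[0,0,0],0],[[0,0,0.002],[0,0,0],0],[[0,0,0.003],[0,0,0],0],[[0,0,0.0035],[0,0,0],0],[[0,0,0.0035],[0,0,0],0]]}}

```text
time: 10.5
tool_pos: [0.6104, -0.1055, 0.0458]
tool_rot: [3.141, -0.001, 0.295]
contact_force: [1.6, -0.4, 8.5]
opening: 0.0005
grip_force: 3.7
```

8.5 N means the key is at its stop, so I'll retreat and verify.

Call:
{"op": "arm_command", "data": {"moves": [[[0,0,-0.01],[0,0,0],0],[[0,0,-0.03],[0,0,0],0],[[0,0,-0.06],[0,0,0],0],[[0,0,-0.1],[0,0,0],0],[[0,0,-0.13],[0,0,0],0]]}}

```text
time: 11.0
tool_pos: [0.6094, -0.1052, 0.1769]
tool_rot: [-3.141, 0.001, 0.295]
contact_force: [1.2, -0.9, -0.5]
opening: 0.0005
grip_force: 0.0
```

Call:
{"op": "arm_command", "data": {"moves": [[[0,0,-0.02],[0,0,0],0],[[0,0,-0.02],[0,0,0],0],[[0,0,-0.02],[0,0,0],0],[[0,0,-0.02],[0,0,0],0],[[0,0,-0.02],[0,0,0],0]]}}

```text
time: 11.5
tool_pos: [0.6091, -0.1051, 0.1932]
tool_rot: [-3.14, 0.003, 0.295]
contact_force: [-0.9, -0.1, -0.4]
opening: 0.0008
grip_force: 0.0
```

Run:
```python
from h import *
go()
m,j=cam("side");d=cv2.resize(j[100:290,220:420],(600,570),interpolation=cv2.INTER_CUBIC);save("end.png",d)
```

```text
t 11.5 pos [ 0.6091 -0.1051  0.1932] rot [-3.14e+00  3.00e-03  2.95e-01] F [-0.93 -0.1  -0.45] op 0.0008
```

View pics/end.png

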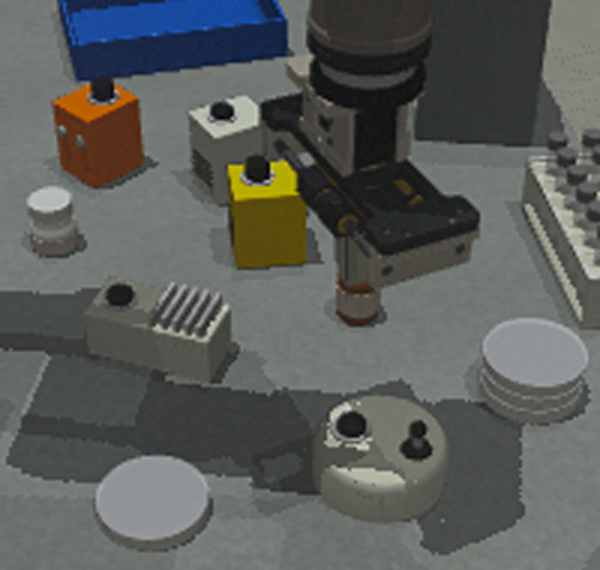

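The lamp cap (120,294), camera cap (222,110) and stage cap (351,426) all stand low. The units are in place and the robot is clear, so I'm handing in.

```bash
python3 -c "
from cell import robot
print(robot.hand_in())"
```

```text
the job is handed in; nothing more can be done
None
```

I pressed the lamp, camera and stage keys down in that order at about 8 N each, left the heater alone, and handed the job in at about 11.6 s; the hand-in returned no verdict.

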